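# Return the balance weights to their tray

## Robot

A 6-joint arm with a two-finger parallel gripper is mounted at the origin on the work surface. World frame = base frame: x ahead of the robot, y to its left, z up, the work surface at z = 0. Lengths are in m, angles in rad, forces in N, time in s.
With the tool pointing down it reaches from about 0.275 to 0.875 m from the base axis. Payload 12.5 kg.
Tool frame: the origin (TCP) lies at the very end of the fingers, on their centre line; the grasp point (between the pads) lies ctrl.grasp_offset behind it (ctrl.grasp_offset is the distance from the TCP to the grasp point, in m); z points along the fingers, y is the direction in which the jaws open and shut (so a half turn about z gives the same grasp; the last joint's range is limited). The gripper opens to 85 mm and grips with 20 to 120 N. Pads are 22 mm wide; open, the fingers measure 114 mm over their backs; the gripper's body (76 mm by 85 mm) begins 54 mm behind the grasp point. The pads swing forward as they close: fully open they stand 13 mm farther back than shut.
Start: joints at [-1.286, 0.351, 1.652, -0, 1.139, -0.085], TCP at [0.199, -0.513, 0.208] pointing down, gripper open.
Joint ranges: [-2.75, 2.75], [-0.79, 2.1], [0.01, 2.65], [-1.57, 4.71], [0.07, 3.14], [-2.87, 2.87]. Speed limits (rad/s): [2.22, 2.22, 2.79, 3.14, 3.14, 3.14].

## Interface

Orientations are given as [roll, pitch, yaw] about the fixed x, y, z axes, in that order (R = Rz(yaw) Ry(pitch) Rx(roll)).
In Python, from station import ctrl gives the robot as it stands.
- The arm moves only by the shell command python3 -m jog 'ROWS' [OPENING] [FORCE]. ROWS is JSON, a list of rows, each a list of 4 numbers: the shift along the tool's x, y, z normalised to -1 to 1, where 1 is 0.2 m, then the turn about the tool's z normalised to -1 to 1, where 1 is 180 degrees. A call has 1 to 20 rows; each row is the pose to reach, as a shift and turn from the pose measured when the call began, along the tool's axes at that moment, turning the shorter way round; what a row does not reach only later rows make up. A row lasts 1/12 s, in which the tool goes at most 41.7 mm and 7.16 degrees, less where a joint would pass 70% of its speed; a pose out of reach is approached as far as the arm can. A call with a number of a shift or a turn outside -1 to 1 is refused whole. A call with a gripper value outside its range is refused whole. OPENING is the gripper command: -1 is fully open, 1 is shut, values between are in proportion, set as the call begins (- or left out, the last holds). The fingers move at their own pace and stop on an object; FORCE is the grip in N (left out, the last holds). Time passes only in rows, so rows that repeat a pose let the fingers close. It gives the time, the measured TCP pose, the force and the opening at its end, in the units of the state.
- ctrl.sense(): the state, without advancing time (a new reading comes with each control period).
- ctrl.camera(name): name is "scene" or "top"; returns a dict with "pixels" (420x560x3 uint8, red, green, blue), "vertical_fov" (degrees; the focal length in pixels is half the picture's height over the tangent of half this angle, whatever the lens; pixels are square), "cx", "cy" (the principal point, pixels), "pose" (4x4, takes a point from camera to world coordinates). Camera axes: x right, y up, looking along -z (the intrinsics and any distortion apply to the point x, -y, -z); pixel columns grow to the right and rows downward; lengths in m; the calibration is good to about 2 mm. A picture is of the moment at which its call begins. There is no depth.
- ctrl.finish_job(): hands the job in, once; it reports no verdict.
The state is a dict: "clock": time; "joint_positions": joint angles; "joint_vel": joint speeds; "tau": joint torques, N m; "ee_pos": TCP position; "tool_rot": TCP orientation; "force": force on the tool from outside, world axes, zero at the start; "wrist_torque": the same for the moment, N m; "gripper_width": finger opening in m.
Only numpy, scipy, OpenCV 4.12 (cv2) and the standard library are available. Lean on these libraries where they do the work, as an engineer would, in place of code of your own. Each camera call takes 0.05 s, during which the arm holds its last target. There are 200 camera calls.

## Task

Put the four knobbed brass balance weights back into their wooden tray, one to a compartment in order of size: the largest weight in the longest compartment, and so on down to the smallest weight in the shortest. Stand each one upright on the tray's floor, set down and not dropped. The plain brass cylinder and the ball-topped stake do not belong to the set: leave them standing where they are.

Things in the scene. Friction and masses are not known exactly. Their poses are not given: they have to be found in the camera images.
- tray: Shallow wooden tray for the weights (pale walls, dark floor), fixed to the bench, 205 mm long (its x axis), 68 mm wide (y), 15 mm high, floor 5 mm thick, walls 5 mm. Four compartments in a row along x, each 58 mm wide in y, graded in length: 58, 48, 40 and 34 mm, centred at x = -68.5, -10.5, +38.5 and +80.5 mm, y = 0 (the longest at the -x end). Origin: centre of the underside, z up. It may lie turned any way round.
- weight_500: The largest of the four balance weights (500 g), loose, standing upright on the bench: plain brass cylinder 38 mm in diameter and 50 mm high, with a narrow neck and a round knob 24 mm in diameter on top, 72 mm high in all. Origin: centre of its underside, z up; round, so yaw means nothing.
- weight_200: The second largest of the four balance weights (200 g), loose, standing upright on the bench: plain brass cylinder 28 mm in diameter and 36 mm high, with a narrow neck and a round knob 17 mm in diameter on top, 53 mm high in all. Origin: centre of its underside, z up; round, so yaw means nothing.
- weight_100: The third largest of the four balance weights (100 g), loose, standing upright on the bench: plain brass cylinder 22 mm in diameter and 30 mm high, with a narrow neck and a round knob 14 mm in diameter on top, 45 mm high in all. Origin: centre of its underside, z up; round, so yaw means nothing.
- weight_50: The smallest of the four balance weights (50 g), loose, standing upright on the bench: plain brass cylinder 18 mm in diameter and 19 mm high, with a narrow neck and a round knob 11 mm in diameter on top, 31 mm high in all. Origin: centre of its underside, z up; round, so yaw means nothing.
- plain_cylinder: Look-alike that does not belong to the set: loose plain brass cylinder with a flat top and no knob, 32 mm in diameter, 40 mm high, standing upright. Origin: centre of its underside, z up.
- ball_stake: Look-alike that does not belong to the set: loose small brass forming stake, a square foot 34 x 34 x 14 mm with a thin stem and a 24 mm ball on top, 50 mm high in all. Origin: centre of its underside, z up.
Not all that is in view belongs to the job. What is shaped like the weight_50 but pink or purple is not meant.

How it is judged:
At the end, for the whole second after the job is handed in: Each weight stands on the floor of its own compartment (within 12 mm along and 24 mm across, underside 2 to 9 mm above the tray's), tilt under 0.1 rad, released, at rest (0.02 m/s); cylinder and stake within 30 mm of their starts, tilt under 0.15 rad (x of weight_500 in the frame of tray between -0.0805 and -0.0565 m and y of weight_500 in the frame of tray between -0.024 and 0.024 m and z of weight_500 in the frame of tray between 0.002 and 0.009 m and angle between each of weight_500, weight_200, weight_100, weight_50's own z axis and vertical below 0.1 rad and linear speed of each of weight_500, weight_200, weight_100, weight_50 below 0.02 m/s and contact force between the fingers and weight_500 below 0.1 N and x of weight_200 in the frame of tray between -0.0225 and 0.0015 m and y of weight_200 in the frame of tray between -0.024 and 0.024 m and z of weight_200 in the frame of tray between 0.002 and 0.009 m and contact force between the fingers and weight_200 below 0.1 N and x of weight_100 in the frame of tray between 0.0265 and 0.0505 m and y of weight_100 in the frame of tray between -0.024 and 0.024 m and z of weight_100 in the frame of tray between 0.002 and 0.009 m and contact force between the fingers and weight_100 below 0.1 N and x of weight_50 in the frame of tray between 0.0685 and 0.0925 m and y of weight_50 in the frame of tray between -0.024 and 0.024 m and z of weight_50 in the frame of tray between 0.002 and 0.009 m and contact force between the fingers and weight_50 below 0.1 N and distance of each of plain_cylinder, ball_stake from where it was at the start of the episode below 0.03 m and angle between each of plain_cylinder, ball_stake's own z axis and vertical below 0.15 rad); the robot touches nothing.
It fails at once if a weight is dropped or thrown: moving faster than 0.7 m/s (a fall of 25 mm) while not held ((linear speed of weight_500 above 0.7 m/s and contact force between the fingers and weight_500 below 0.05 N) or (linear speed of weight_200 above 0.7 m/s and contact force between the fingers and weight_200 below 0.05 N) or (linear speed of weight_100 above 0.7 m/s and contact force between the fingers and weight_100 below 0.05 N) or (linear speed of weight_50 above 0.7 m/s and contact force between the fingers and weight_50 below 0.05 N)).
It fails at once if a look-alike is moved more than 30 mm (distance of any of plain_cylinder, ball_stake from where it was at the start of the episode above 0.03 m).
It also fails if it takes over 109 s, if anything falls off the work surface, if the arm or the gripper's body presses on something with over 40 N, if the wrist force passes 120 N, or if a joint passes its speed limit or range.

## Working session

There is one attempt and no reset: what is moved stays moved. The work goes in short steps, Python scripts to look and compute and a shell command to move; the robot and the scene stay as the last step left them, time stands still between calls to the robot, and variables do not carry over. Pictures are saved under pics/ and viewed, about 12 in all and at most 16, crops included, and the job is handed in when it is done.

```bash
mkdir -p pics; ls; python3 - <<'E'
from station import ctrl
import cv2
print(ctrl.grasp_offset, ctrl.sense())
for n in("scene","top"):
    c=ctrl.camera(n); print({k:v for k,v in c.items() if k!="pixels"})
    cv2.imwrite(f"pics/{n}0.png",c["pixels"][:,:,::-1])
E
```

```text
pics
0.0187 {'clock': 0.0, 'joint_positions': array([-1.28558551e+00,  3.51252117e-01,  1.65243026e+00, -1.63703202e-05,
        1.13915261e+00, -8.45749029e-02]), 'joint_vel': array([-1.71812962e-04,  5.97518668e-04, -8.61572976e-04,  1.97982755e-04,
        1.68765824e-04, -4.63656754e-05]), 'tau': array([ 2.22583883e-03, -5.06101942e+01, -2.91406757e+01,  2.68894445e-05,
        4.53940564e-03, -1.75301130e-05]), 'ee_pos': array([ 0.19870465, -0.51244621,  0.20704741]), 'tool_rot': array([-3.14035350e+00, -9.01379601e-05,  3.69792526e-01]), 'force': array([-1.26734892,  0.427806  ,  0.12719261]), 'wrist_torque': array([ 0.01979017,  0.01114819, -0.01975838]), 'gripper_width': 0.08516338583040173}
{'vertical_fov': 54.35251674191804, 'cx': 282.2582494632411, 'cy': 212.85050820353226, 'pose': array([[-0.53964017, -0.56591385,  0.62332175,  1.04886332],
       [ 0.84164917, -0.34471585,  0.41568937,  0.38702272],
       [-0.02037548,  0.74894092,  0.66232344,  0.66517236],
       [ 0.        ,  0.        ,  0.        ,  1.        ]])}
{'vertical_fov': 42.43446804573163, 'cx': 282.2526506862855, 'cy': 212.70788552711699, 'pose': array([[-0.02117981,  0.99811628, -0.05757874,  0.42334756],
       [-0.99976103, -0.02145614, -0.00418507,  0.01699017],
       [-0.0054126 ,  0.05747634,  0.9983322 ,  1.27114466],
       [ 0.        ,  0.        ,  0.        ,  1.        ]])}
```

View pics/scene0.png

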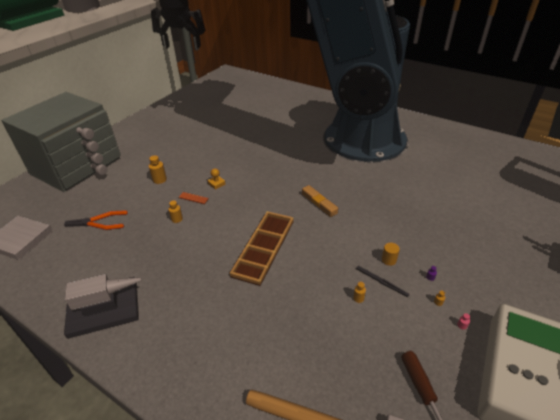

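View pics/top0.png

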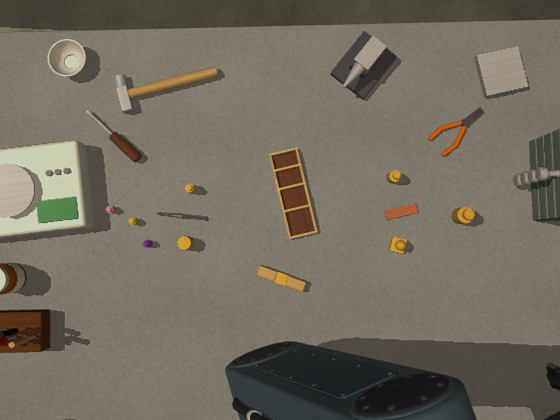

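Scene view: tray at (263,247), candidates around it. In the top view, the tray is at (293,193). Brass things: (464,215), (394,176), (400,244) square foot, (190,188), (184,243), (133,221). Pink is at (111,209), purple at (148,244). I'll enlarge both groups to confirm which is which.

```bash
cat > h.py <<'E'
import numpy as np, cv2
from station import ctrl
def ray(c,u,v):
    f=210/np.tan(np.radians(c["vertical_fov"]/2)); P=c["pose"]
    d=P[:3,:3]@np.array([(u-c["cx"])/f,-(v-c["cy"])/f,-1]); return P[:3,3],d
def onz(c,u,v,z):
    o,d=ray(c,u,v); return o+d*(z-o[2])/d[2]
def proj(c,p):
    f=210/np.tan(np.radians(c["vertical_fov"]/2)); P=c["pose"]
    q=P[:3,:3].T@(np.array(p)-P[:3,3]); return c["cx"]+f*q[0]/-q[2], c["cy"]-f*q[1]/-q[2]
def snap(n,name=None):
    c=ctrl.camera(n)
    if name: cv2.imwrite(f"pics/{name}.png",c["pixels"][:,:,::-1])
    return c
def blobs(c,lo=(14,150,90),hi=(26,255,255),amin=12):
    h=cv2.cvtColor(c["pixels"],cv2.COLOR_RGB2HSV); m=cv2.inRange(h,lo,hi)
    m=cv2.morphologyEx(m,cv2.MORPH_CLOSE,np.ones((3,3),np.uint8))
    n,l,s,ce=cv2.connectedComponentsWithStats(m)
    return [(s[i],ce[i]) for i in range(1,n) if s[i][4]>=amin]
E
python3 - <<'E'
from h import *
t=snap("top");s=snap("scene")
def crop(c,x,y,w,h,k): return cv2.resize(c["pixels"][y:y+h,x:x+w,::-1],None,fx=k,fy=k,interpolation=cv2.INTER_CUBIC)
a=crop(t,95,165,130,100,3);b=crop(t,370,165,130,100,3)
c=crop(s,350,235,130,100,3);d=crop(s,140,145,130,100,3)
cv2.imwrite("pics/crop1.png",np.vstack([np.hstack([a,b]),np.hstack([c,d])]))
for n,cc in(("top",t),("scene",s)):
    for st,ce in blobs(cc): print(n,st,ce.round(1),onz(cc,*ce,0.02).round(3))
E
```

```text
top [441 124  15   4  15] [448.  125.7] [ 0.691 -0.369  0.02 ]
top [456 127   9  17  26] [459.8 134.8] [ 0.668 -0.396  0.02 ]
top [387 170  14  13 134] [393.6 176.1] [ 0.575 -0.238  0.02 ]
top [185 184  11   9  77] [190.2 188.1] [0.557 0.235 0.02 ]
top [452 207  23  16 296] [462.8 214.7] [ 0.482 -0.395  0.02 ]
top [309 208   4  15  15] [310.6 215. ] [ 0.489 -0.043  0.02 ]
top [284 213   4  10  14] [285.6 217.9] [0.483 0.015 0.02 ]
top [129 218   8   7  44] [132.8 220.9] [0.484 0.369 0.02 ]
top [178 236  15  14 160] [184.3 242.6] [0.431 0.25  0.02 ]
top [389 237  18  17 219] [397.5 244.8] [ 0.416 -0.242  0.02 ]
top [273 271  16  15 145] [280.8 278.2] [0.345 0.029 0.02 ]
top [  8 342   7   6  17] [ 10.1 344.8] [0.206 0.652 0.02 ]
scene [541 135  19   8  47] [551.5 138.6] [-0.243  0.478  0.02 ]
scene [149 156  17  28 312] [157.  169.4] [ 0.469 -0.408  0.02 ]
scene [208 169  17  20 198] [215.9 178.9] [ 0.419 -0.241  0.02 ]
scene [303 186  34  30 313] [320.7 199.7] [0.351 0.037 0.02 ]
scene [169 201  13  22 196] [175.  211.4] [ 0.572 -0.242  0.02 ]
scene [231 213  62  70 883] [261.4 249.3] [0.566 0.008 0.02 ]
scene [384 243  15  22 228] [391.7 252.3] [0.427 0.25  0.02 ]
scene [355 282  11  21 154] [360.2 291.3] [0.557 0.236 0.02 ]
scene [436 291   9  15  86] [440.6 297.3] [0.489 0.372 0.02 ]
scene [ 247  391   91   29 1114] [283.5 407.7] [0.824 0.229 0.02 ]
```

View pics/crop1.png

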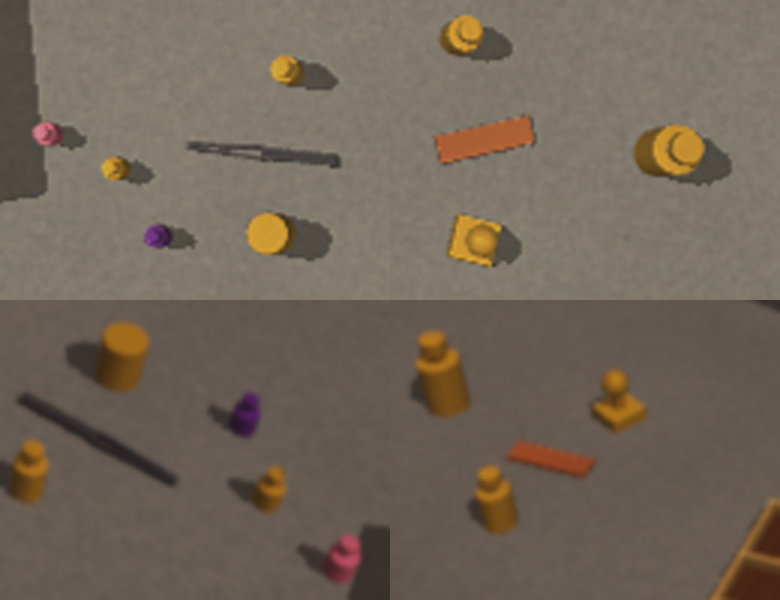

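All four weights are confirmed by knob and relative size. (464,215) is the 500, (394,176) the 200, (190,188) the 100 and the brass (133,221) the 50. (184,243) is the flat plain cylinder and (400,244) the square-footed stake. The pink and purple ones are excluded.

```bash
python3 - <<'E'
from h import *
t=snap("top");s=snap("scene")
K={"500":((468.7,214.7),(154,158.7),.060),"200":((396.7,176),(173,203),.0445),"100":((191.3,187.7),(361,285),.038),"50":((134,220.7),(441.7,293),.0255)}
for k,(a,b,z) in K.items():
    o1,d1=ray(t,*a);o2,d2=ray(s,*b)
    ab=np.linalg.lstsq(np.c_[d1,-d2],o2-o1,rcond=None)[0];p=o1+d1*ab[0];q=o2+d2*ab[1]
    print(k,onz(t,*a,z).round(4),onz(s,*b,z).round(4),"tri",((p+q)/2).round(4),"gap",np.linalg.norm(p-q).round(4))
for c,n in((t,"top"),(s,"scene")):
    h=cv2.cvtColor(c["pixels"],cv2.COLOR_RGB2HSV)
    m=cv2.inRange(h,(0,90,20),(30,255,255)); w=np.zeros_like(m)
    x0,y0,x1,y1=(262,140,325,245) if n=="top" else (225,205,300,290)
    w[y0:y1,x0:x1]=m[y0:y1,x0:x1]
    cn=max(cv2.findContours(w,cv2.RETR_EXTERNAL,cv2.CHAIN_APPROX_NONE)[0],key=cv2.contourArea)
    pts=np.array([onz(c,*p[0],.015)[:2] for p in cn])
    r=cv2.minAreaRect((pts*1000).astype(np.float32)); print(n,r)
    fl=cv2.inRange(h,(0,90,20),(30,255,110));print("wall V sample",np.percentile(h[...,2][w>0],[10,30,50,70,90]))
    v=((w>0)&(h[...,2]<np.percentile(h[...,2][w>0],90)*.6)).astype(np.uint8)
    nn,l,st,ce=cv2.connectedComponentsWithStats(v,connectivity=4)
    for i in range(1,nn):
        if st[i][4]>60: print(st[i],ce[i].round(1),onz(c,*ce[i],.007).round(4))
st=ctrl.sense();print(st["clock"])
E
```

```text
500 [ 0.4798 -0.395   0.06  ] [ 0.4739 -0.4012  0.06  ] tri [ 0.4796 -0.3931  0.0661] gap 0.0003
200 [ 0.5722 -0.2403  0.0445] [ 0.5701 -0.2433  0.0445] tri [ 0.5721 -0.24    0.0474] gap 0.0008
100 [0.5563 0.2293 0.038 ] [0.556  0.2355 0.038 ] tri [0.5555 0.2324 0.0355] gap 0.0057
50 [0.4841 0.3647 0.0255] [0.483  0.3713 0.0255] tri [0.4832 0.3683 0.0239] gap 0.0064
top ((542.4498291015625, -3.1702041625976562), (206.8336639404297, 69.32492065429688), 12.210378646850586)
wall V sample [ 83.7  94.   98.  119.  191. ]
[272 150  26  19 334] [284.4 159.1] [0.6226 0.0146 0.007 ]
[275 166  28  22 398] [288.5 176.4] [0.5814 0.0057 0.007 ]
[280 185  28  25 483] [293.3 196.8] [ 0.5331 -0.0045  0.007 ]
[285 207  29  29 590] [299.2 220.9] [ 0.4762 -0.017   0.007 ]
scene ((546.9647827148438, -0.21242523193359375), (217.22286987304688, 75.45628356933594), 12.073907852172852)
wall V sample [ 71.   74.   85.  113.  137.4]
[262 216  26  17 295] [274.7 224. ] [ 0.4722 -0.0199  0.007 ]
[253 233  26  16 267] [265.4 240.6] [ 0.5289 -0.0074  0.007 ]
[244 249  26  15 247] [256.7 255.9] [0.5774 0.0029 0.007 ]
[236 263  27  15 228] [248.8 269.9] [0.6186 0.0115 0.007 ]
[230 275  32  11  71] [245.9 280.4] [0.6443 0.023  0.007 ]
0.3
```

Cameras agree to about 6 mm, and tray size, pitch and yaw (12.2°, longest compartment at low x) match the spec. I'll use tool yaw = tray yaw throughout, so the jaws open along the tray's y axis.

```bash
cat > to.py <<'E'
import sys; from h import *
from scipy.spatial.transform import Rotation as R
W={"500":(.478,-.396),"200":(.5715,-.241),"100":(.556,.2315),"50":(.4838,.367)}
off={"500":-.0685,"200":-.0105,"100":.0385,"50":.0805}
C=np.array([.5415,-.004]);Y=np.radians(12.2)
s=ctrl.sense();Rm=R.from_euler("xyz",s["tool_rot"])
for a in sys.argv[1:]:
    k,z=a.split(","); z=float(z)
    p=np.array(W[k[1:]] if k[0]=="p" else C+off[k[1:]]*np.array([np.cos(Y),np.sin(Y)]))
    d=Rm.inv().apply(np.append(p,z)-s["ee_pos"])/.2
    print(a,p.round(4),d.round(3),"turn",round((s["tool_rot"][2]-Y)/np.pi,4))
print("t",s["clock"],s["ee_pos"].round(4),s["force"].round(1),s["gripper_width"])
E
python3 to.py p200,.12 p500,.12
```

```text
p200,.12 [ 0.5715 -0.241 ] [ 2.229 -0.593  0.437] turn 0.0499
p500,.12 [ 0.478 -0.396] [ 1.513 -0.039  0.437] turn 0.0499
t 0.3 [ 0.1988 -0.5127  0.2074] [-0.5 -0.9  0.8] 0.08559722922404799
```

Start with weight_500.

```bash
python3 -m jog '[[1,-0.04,0,0.05],[1,-0.04,0,0.05],[1,-0.04,0,0.05],[1,-0.04,0,0.05],[1,-0.04,0,0.05],[1,-0.04,0,0.05],[1,-0.04,0,0.05]]' -1 40; python3 to.py p500,.1 p500,.015
```

```text
clock: 0.88
ee_pos: [0.3836, -0.432, 0.2071]
tool_rot: [-3.141, 0.0, 0.216]
force: [-0.7, -0.5, 0.0]
gripper_width: 0.0854
p500,.1 [ 0.478 -0.396] [ 0.499 -0.074  0.536] turn 0.0009
p500,.015 [ 0.478 -0.396] [ 0.5   -0.074  0.961] turn 0.0009
t 0.8833 [ 0.3836 -0.432   0.2071] [-0.7 -0.5  0. ] 0.08544100541316159
```

```bash
python3 -m jog '[[0.5,-0.074,0,0],[0.5,-0.074,0,0],[0.5,-0.074,0.2,0],[0.5,-0.074,0.4,0],[0.5,-0.074,0.54,0],[0.5,-0.074,0.54,0],[0.5,-0.074,0.54,0]]'; python3 to.py p500,.015; python3 - <<'E'
from h import *
s=snap("scene");t=snap("top")
a=cv2.resize(s["pixels"][90:240,80:230,::-1],None,fx=2.6,fy=2.6);b=cv2.resize(t["pixels"][140:290,390:540,::-1],None,fx=2.6,fy=2.6)
cv2.imwrite("pics/a1.png",np.hstack([a,b]))
E
```

```text
clock: 1.47
ee_pos: [0.477, -0.3965, 0.0988]
tool_rot: [-3.139, 0.002, 0.215]
force: [-0.1, 0.6, 1.8]
gripper_width: 0.0853
p500,.015 [ 0.478 -0.396] [ 0.006 -0.     0.419] turn 0.0005
t 1.4667 [ 0.477  -0.3965  0.0988] [-0.1  0.6  1.8] 0.08529385166403179
```

View pics/a1.png

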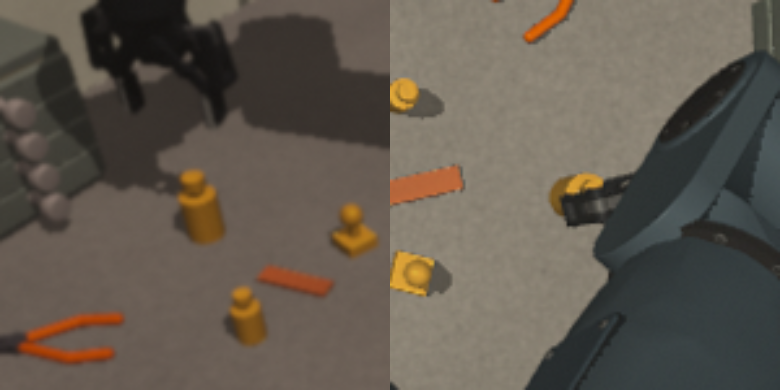

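```bash
python3 - <<'E'
from h import *
s=snap("scene");t=snap("top")
for z in(.1,.112): print(z,proj(s,(.477,-.3965,z)),proj(t,(.477,-.3965,z)))
for y in(-.04,.04): print(proj(s,(.477-.21*y,-.3965+.977*y,.112)),proj(t,(.477-.21*y,-.3965+.977*y,.112)))
E
```

```text
0.1 (np.float64(150.87984779166075), np.float64(146.86327531558817)) (np.float64(475.69150599958147), np.float64(214.96755337642924))
0.112 (np.float64(149.78862073058522), np.float64(142.8571618917289)) (np.float64(477.66140030685096), np.float64(214.6688946309306))
(np.float64(136.71744265528991), np.float64(140.21895532641534)) (np.float64(495.7612074363702), np.float64(210.36352558283778))
(np.float64(163.13719640650413), np.float64(145.5513566906165)) (np.float64(459.55158858168176), np.float64(218.97664345446202))
```

```bash
python3 -m jog '[[0.006,0,0.1,0],[0.006,0,0.2,0],[0.006,0,0.3,0],[0.006,0,0.37,0],[0.006,0,0.42,0],[0.006,0,0.42,0],[0.006,0,0.42,0]]'; python3 - <<'E'
from h import *
s=snap("scene");t=snap("top")
a=cv2.resize(s["pixels"][90:240,80:230,::-1],None,fx=2.6,fy=2.6);b=cv2.resize(t["pixels"][140:290,390:540,::-1],None,fx=2.6,fy=2.6)
cv2.imwrite("pics/a2.png",np.hstack([a,b]))
E
```

```text
clock: 2.25
ee_pos: [0.4802, -0.3976, 0.0183]
tool_rot: [3.139, -0.002, 0.215]
force: [0.2, -0.4, -0.8]
gripper_width: 0.0856
```

View pics/a2.png

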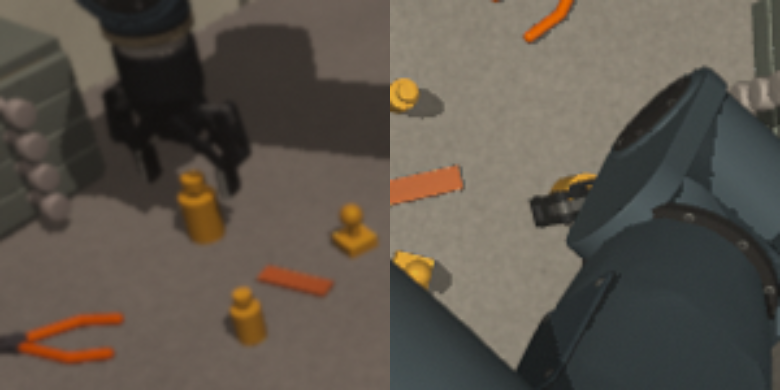

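Fingers straddle the 500 (scene crop: tips at (153,182) and (233,192), weight between), slightly higher than expected. Close and check the width: 38 mm means the body, 24 mm the knob.

```bash
python3 -m jog '[[-0.01,0.005,0.02,0],[-0.01,0.005,0.02,0],[-0.01,0.005,0.02,0],[-0.01,0.005,0.02,0],[-0.01,0.005,0.02,0],[-0.01,0.005,0.02,0],[-0.01,0.005,0.02,0],[-0.01,0.005,0.02,0],[-0.01,0.005,0.02,0],[-0.01,0.005,0.02,0]]' 1 40; python3 to.py; python3 - <<'E'
from h import *
s=snap("scene")
a=cv2.resize(s["pixels"][90:240,80:230,::-1],None,fx=2.6,fy=2.6)
cv2.imwrite("pics/a3.png",a)
E
```

```text
clock: 3.18
ee_pos: [0.4789, -0.3987, 0.0154]
tool_rot: [3.138, -0.003, 0.215]
force: [-1.4, 4.9, 6.8]
gripper_width: 0.0367
t 3.1833 [ 0.4789 -0.3987  0.0154] [-1.4  4.9  6.8] 0.036686436590004846
```

View pics/a3.png

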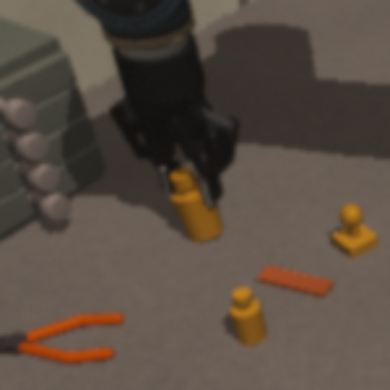

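```bash
python3 -m jog '[[0,0,0,0],[0,0,0,0],[0,0,0,0],[0,0,0,0],[0,0,0,0]]'; python3 - <<'E'
from h import *
s=snap("scene");t=snap("top")
a=cv2.resize(s["pixels"][130:200,120:200,::-1],None,fx=5,fy=5);b=cv2.resize(t["pixels"][180:250,430:510,::-1],None,fx=5,fy=5)
cv2.imwrite("pics/a4.png",np.hstack([cv2.convertScaleAbs(a,alpha=1.5,beta=20),b]))
E
```

```text
clock: 3.65
ee_pos: [0.4789, -0.3987, 0.0155]
tool_rot: [3.139, -0.003, 0.215]
force: [-1.2, 2.8, 3.0]
gripper_width: 0.0366
```

View pics/a4.png

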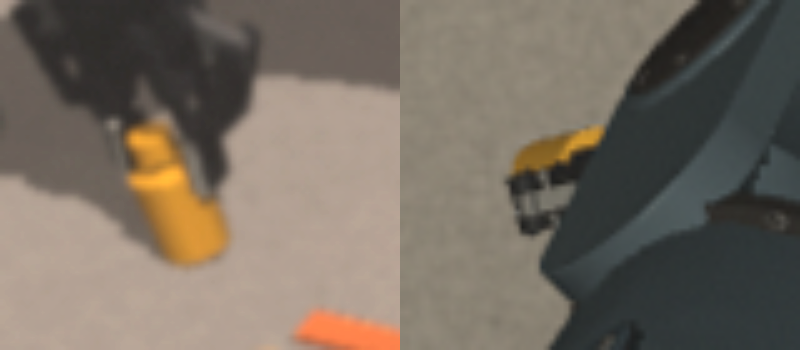

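The 500 is pinched off-centre: it is tilted in the grip and the brass sits towards +x of the fingers. I'll let go gently, shift about 11 mm along tool x and grip again.

```bash
python3 -m jog '[[0,0,0,0],[0,0,0,0],[0,0,0,0],[0,0,0,0],[0,0,0,0],[0,0,0,0]]' -0.3; python3 -m jog '[[0,0,0,0],[0,0,0,0],[0,0,0,0],[0,0,0,0],[0.02,0,0,0],[0.04,0,0,0],[0.06,0,0,0],[0.06,0,0,0],[0.06,0,0,0]]' -1;  python3 - <<'E'
from h import *
s=snap("scene");t=snap("top")
a=cv2.resize(s["pixels"][130:200,120:200,::-1],None,fx=5,fy=5);b=cv2.resize(t["pixels"][180:250,430:510,::-1],None,fx=5,fy=5)
cv2.imwrite("pics/a5.png",np.hstack([cv2.convertScaleAbs(a,alpha=1.5,beta=20),b]))
E
```

```text
clock: 4.25
ee_pos: [0.4789, -0.3988, 0.0155]
tool_rot: [3.138, -0.003, 0.215]
force: [0.6, -0.0, -0.5]
gripper_width: 0.0552
clock: 5.0
ee_pos: [0.4909, -0.3961, 0.0155]
tool_rot: [3.138, -0.003, 0.216]
force: [-0.4, -0.8, 0.8]
gripper_width: 0.0854
```

View pics/a5.png

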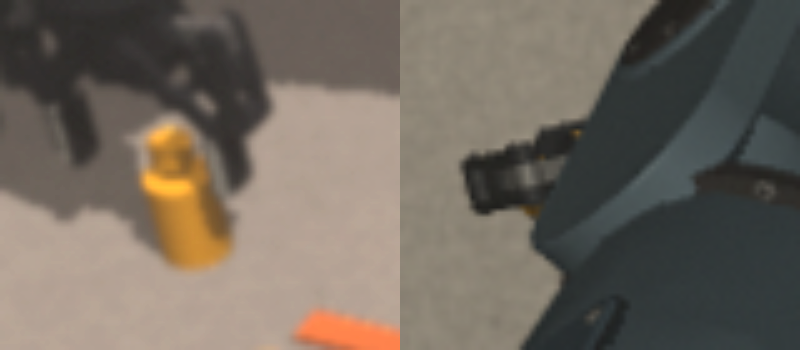

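Upright again at scene crop (190,200). Contact was high and offset in y, which explains the tilt, so I'll go lower and shift 8 mm to +y.

```bash
python3 -m jog '[[0,-0.02,0,0],[0,-0.04,0.01,0],[0,-0.04,0.03,0],[0,-0.04,0.045,0],[0,-0.04,0.045,0]]'; python3 -m jog '[[0,0,0,0],[0,0,0,0],[0,0,0,0],[0,0,0,0],[0,0,0,0],[0,0,0,0],[0,0,0,0],[0,0,0,0],[0,0,0,0],[0,0,0,0]]' 1 40; python3 - <<'E'
from h import *
s=snap("scene");t=snap("top")
a=cv2.resize(s["pixels"][130:200,120:200,::-1],None,fx=5,fy=5);b=cv2.resize(t["pixels"][180:250,430:510,::-1],None,fx=5,fy=5)
cv2.imwrite("pics/a6.png",np.hstack([cv2.convertScaleAbs(a,alpha=1.5,beta=20),b]))
E
```

```text
clock: 5.52
ee_pos: [0.4886, -0.388, 0.0056]
tool_rot: [3.139, -0.002, 0.215]
force: [-1.1, -0.8, 0.5]
gripper_width: 0.0852
clock: 6.35
ee_pos: [0.4888, -0.3883, 0.006]
tool_rot: [3.139, -0.003, 0.215]
force: [-0.4, -1.0, 5.3]
gripper_width: 0.0365
```

View pics/a6.png

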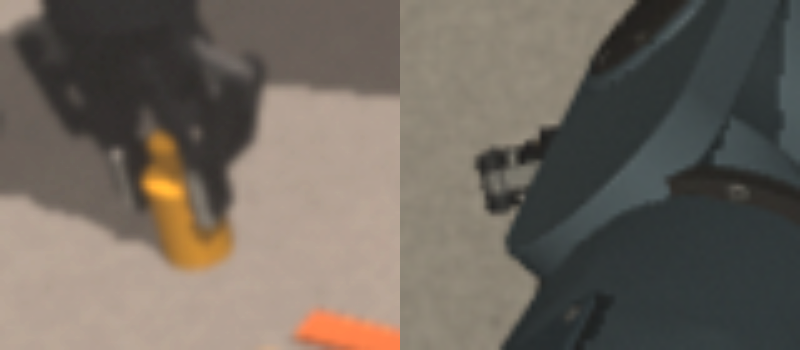

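```bash
python3 -m jog '[[0,0,-0.05,0],[0,0,-0.1,0],[0,0,-0.2,0],[0,0,-0.3,0],[0,0,-0.4,0],[0,0,-0.4,0]]'; python3 to.py t500,.1
```

```text
clock: 6.95
ee_pos: [0.49, -0.3893, 0.0902]
tool_rot: [3.134, -0.006, 0.215]
force: [0.9, -0.5, -3.9]
gripper_width: 0.0365
t500,.1 [ 0.4745 -0.0185] [ 0.321 -1.828 -0.061] turn 0.0008
t 6.95 [ 0.49   -0.3893  0.0902] [ 0.9 -0.5 -3.9] 0.036506517950624665
```

```bash
python3 -m jog '[[0.02,-0.1,0,0],[0.06,-0.3,0,0],[0.1,-0.5,0,0],[0.13,-0.7,0,0],[0.16,-0.85,0,0],[0.16,-0.91,0,0],[0.16,-0.91,0,0]]';python3 -m jog '[[0.02,-0.1,0,0],[0.06,-0.3,0,0],[0.1,-0.5,0,0],[0.13,-0.7,0,0],[0.16,-0.85,0,0],[0.16,-0.91,0,0],[0.16,-0.91,0,0]]'; python3 to.py t500,.035
```

```text
clock: 7.53
ee_pos: [0.4814, -0.2019, 0.0883]
tool_rot: [3.136, -0.004, 0.218]
force: [-0.4, -0.8, -5.2]
gripper_width: 0.0365
clock: 8.12
ee_pos: [0.4729, -0.0159, 0.0871]
tool_rot: [3.136, -0.004, 0.22]
force: [-0.0, -0.2, -5.8]
gripper_width: 0.0364
t500,.035 [ 0.4745 -0.0185] [0.004 0.013 0.26 ] turn 0.0023
t 8.1167 [ 0.4729 -0.0159  0.0871] [-0.  -0.2 -5.8] 0.03636466466988097
```

Lower to TCP z=0.035 (underside about 29 mm, clear of the 15 mm walls) and look.

```bash
python3 -m jog '[[0.004,0.01,0.1,0.002],[0.004,0.01,0.2,0.002],[0.004,0.01,0.26,0.002],[0.004,0.01,0.26,0.002],[0.004,0.01,0.26,0.002]]'; python3 - <<'E'
from h import *
s=snap("scene");t=snap("top")
a=cv2.resize(s["pixels"][180:290,215:325,::-1],None,fx=3.6,fy=3.6,interpolation=2);b=cv2.resize(t["pixels"][140:250,240:350,::-1],None,fx=3.6,fy=3.6,interpolation=2)
cv2.imwrite("pics/b1.png",np.hstack([cv2.convertScaleAbs(a,alpha=1.5,beta=20),b]))
E
python3 to.py
```

```text
clock: 8.53
ee_pos: [0.4745, -0.019, 0.0348]
tool_rot: [3.136, -0.003, 0.213]
force: [-0.1, 0.2, -4.7]
gripper_width: 0.0361
t 8.6333 [ 0.4751 -0.0187  0.0358] [-0.  -0.2 -4.4] 0.036299245126132765
```

View pics/b1.png

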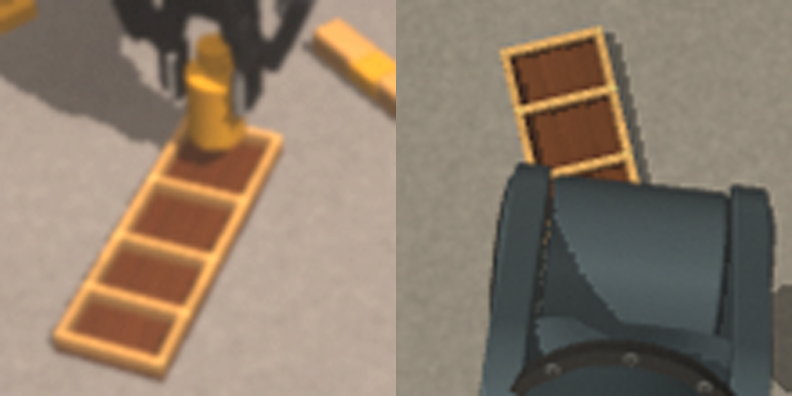

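```bash
python3 - <<'E'
from h import *
s=snap("scene")
Y=np.radians(12.2);ex=np.array([np.cos(Y),np.sin(Y)]);ey=np.array([-ex[1],ex[0]])
P=lambda a,b,z:onz(s,215+a/3.6,180+b/3.6,z)[:2]
w=P(217,138,.0298)
for nm,q,x,y in(("div12",P(204,192,.015),-37,0),("TR",P(282,138,.015),-102.5,-34),("BL",P(57,335,.015),102.5,34)):
    d=(w-q)*1000; print(nm,q.round(4),"weight in tray",x+d@ex,y+d@ey)
print(w)
E
```

```text
div12 [ 0.5087 -0.0037] weight in tray -71.94958649297861 -4.245530574354779
TR [0.4398 0.0119] weight in tray -73.43665608602142 -67.98664244621379
BL [ 0.6502 -0.0105] weight in tray -69.30692760237068 66.3082880086279
[ 0.4754083  -0.01521216]
```

Weight_500 measures about (-71.5, -2) mm in the tray frame against a target of -68.5, so shift +3 mm and set it down.

```bash
python3 -m jog '[[0.015,0,0.02,0],[0.015,0,0.04,0],[0.015,0,0.06,0],[0.015,0,0.075,0],[0.015,0,0.09,0],[0.015,0,0.1,0],[0.015,0,0.11,0],[0.015,0,0.115,0],[0.015,0,0.118,0],[0.015,0,0.118,0]]'; python3 to.py t500,.011
```

```text
clock: 9.52
ee_pos: [0.4782, -0.0179, 0.0123]
tool_rot: [3.136, -0.005, 0.213]
force: [0.1, -0.2, -5.7]
gripper_width: 0.0362
t500,.011 [ 0.4745 -0.0185] [-0.018 -0.001  0.006] turn 0.0002
t 9.5167 [ 0.4782 -0.0179  0.0123] [ 0.1 -0.2 -5.7] 0.03621470736439159
```

```bash
python3 -m jog '[[0,0,0.005,0],[0,0,0.01,0],[0,0,0.01,0],[0,0,0.01,0]]'
```

```text
clock: 9.85
ee_pos: [0.4787, -0.018, 0.011]
tool_rot: [3.135, -0.006, 0.213]
force: [-2.3, -0.3, 6.6]
gripper_width: 0.0359
```

Touched down (force changed from -5.7 to +6.6 N). Release and rise.

```bash
python3 -m jog '[[0,0,0,0],[0,0,0,0],[0,0,0,0],[0,0,0,0],[0,0,0,0],[0,0,0,0],[0,0,0,0],[0,0,0,0],[0,0,-0.1,0],[0,0,-0.3,0],[0,0,-0.5,0],[0,0,-0.5,0],[0,0,-0.5,0]]' -0.6; python3 - <<'E'
from h import *
s=snap("scene","c1")
for st,ce in blobs(s):
    if st[4]>60 and 200<ce[0]<330: print(st,ce)
E
python3 to.py p200,.1
```

```text
clock: 10.93
ee_pos: [0.4791, -0.0177, 0.1129]
tool_rot: [3.134, -0.01, 0.213]
force: [-0.1, -0.6, -0.4]
gripper_width: 0.0685
[208 177  16   8  66] [215.25757576 180.74242424]
[303 186  34  29 318] [320.44654088 199.69496855]
[ 231  199   62   84 1297] [264.84194295 240.43484965]
[ 247  391   91   29 1111] [283.45454545 407.67866787]
p200,.1 [ 0.5715 -0.241 ] [0.219 1.191 0.066] turn 0.0002
t 10.9833 [ 0.4781 -0.0175  0.1114] [ 0.5  0.4 -0.7] 0.06882324401618872
```

Placed. The offset at the 500 grew towards the image edge, which looks like lens distortion. I'll fit one radial term per camera to the two-view knob data plus the grasped 500's known position.

```bash
python3 - <<'E'
from h import *
from scipy.optimize import least_squares
t=snap("top");s=snap("scene")
K={"500":((468.7,214.7),(154,158.7),.060),"200":((396.7,176),(173,203),.0445),"100":((191.3,187.7),(361,285),.038),"50":((134,220.7),(441.7,293),.0255)}
def und(c,p,k,z):
    f=210/np.tan(np.radians(c["vertical_fov"]/2));K=np.array([[f,0,c["cx"]],[0,f,c["cy"]],[0,0,1]])
    q=cv2.undistortPoints(np.array([[p]],float),K,np.array([k,0,0,0.]),P=K)[0,0]; return onz(c,*q,z)[:2]
def r(k):
    o=[]
    for n,(a,b,z) in K.items():
        A=und(t,a,k[0],z);B=und(s,b,k[1],z);o+=list(A-B)
        if n=="500": o+=list(A-[.4855,-.388])+list(B-[.4855,-.388])
    return np.array(o)*1000
f=least_squares(r,[0,0]);print(f.x,f.fun.round(1))
for n,(a,b,z) in K.items(): print(n,und(t,a,f.x[0],z).round(4),und(s,b,f.x[1],z).round(4))
h=cv2.cvtColor(t["pixels"],cv2.COLOR_RGB2HSV)
for q in((284.4,159.1),(288.5,176.4),(293.3,196.8),(299.2,220.9)): print(und(t,q,f.x[0],.007).round(4))
E
```

```text
[0.14887661 0.23932886] [  6.    0.8  -5.5  -0.  -11.5  -0.8   3.4   0.9   1.3  -4.    2.4   2.4]
500 [ 0.48  -0.388] [ 0.474  -0.3888]
200 [ 0.5717 -0.2384] [ 0.5683 -0.2392]
100 [0.5561 0.2284] [0.5547 0.2324]
50 [0.4842 0.361 ] [0.4818 0.3586]
[0.6224 0.0146]
[0.5813 0.0058]
[ 0.533  -0.0044]
[ 0.4762 -0.0169]
```

```bash
sed -i 's/^W=.*/W={"200":(.574,-.238),"100":(.557,.2295),"50":(.485,.360)}/' to.py; python3 -m jog '[[0.05,0.2,0,0],[0.1,0.4,0,0],[0.14,0.6,0,0],[0.17,0.8,0,0],[0.2,0.95,0,0],[0.2,0.95,0,0],[0.2,0.95,0,0]]'; python3 to.py p200,.007
```

```text
clock: 11.67
ee_pos: [0.5559, -0.1956, 0.1093]
tool_rot: [3.138, -0.002, 0.211]
force: [-0.8, -0.1, -0.1]
gripper_width: 0.0684
p200,.007 [ 0.574 -0.238] [0.043 0.224 0.512] turn -0.0005
t 11.6667 [ 0.5559 -0.1956  0.1093] [-0.8 -0.1 -0.1] 0.06835164818722429
```

```bash
python3 -m jog '[[0.043,0.224,0,0],[0.043,0.224,0,0],[0.043,0.224,0.1,0],[0.043,0.224,0.2,0],[0.043,0.224,0.3,0],[0.043,0.224,0.4,0],[0.043,0.224,0.47,0],[0.043,0.224,0.51,0],[0.043,0.224,0.512,0],[0.043,0.224,0.512,0]]';  python3 - <<'E'
from h import *
s=snap("scene");t=snap("top")
a=cv2.resize(s["pixels"][160:240,130:210,::-1],None,fx=5,fy=5);b=cv2.resize(t["pixels"][140:220,355:435,::-1],None,fx=5,fy=5)
cv2.imwrite("pics/d1.png",np.hstack([cv2.convertScaleAbs(a,alpha=1.5,beta=20),b]))
E
python3 to.py p200,.007
```

```text
clock: 12.5
ee_pos: [0.574, -0.2377, 0.0071]
tool_rot: [3.138, -0.002, 0.212]
force: [-0.6, 0.1, 0.2]
gripper_width: 0.0683
p200,.007 [ 0.574 -0.238] [-0.003 -0.001  0.006] turn -0.0005
t 12.6 [ 0.5746 -0.2381  0.0081] [-0.2  0.7  0.3] 0.0683994327060103
```

View pics/d1.png

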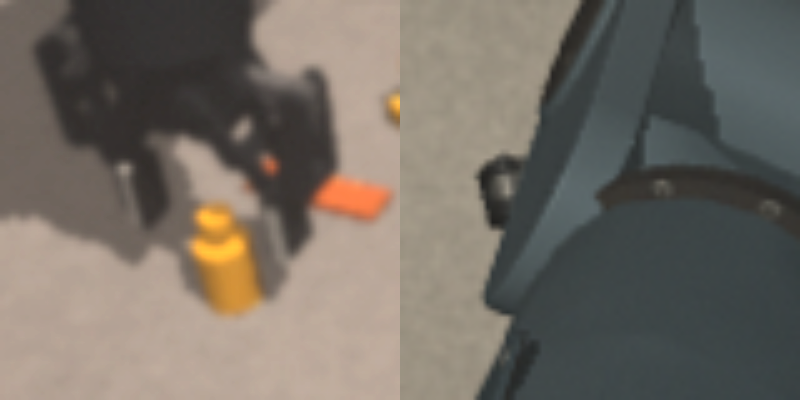

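Fingers straddle the 200 (scene crop: tips (150,228) and (297,252), weight (225,265)). Nudge 3 mm forward and grip.

```bash
python3 -m jog '[[0.015,0,0.005,0],[0.015,0,0.005,0],[0.015,0,0.005,0],[0.015,0,0.005,0],[0.015,0,0.005,0],[0.015,0,0.005,0],[0.015,0,0.005,0],[0.015,0,0.005,0],[0.015,0,0.005,0],[0.015,0,0.005,0]]' 1 40; python3 to.py;python3 - <<'E'
from h import *
s=snap("scene")
cv2.imwrite("pics/d2.png",cv2.convertScaleAbs(cv2.resize(s["pixels"][160:240,130:210,::-1],None,fx=5,fy=5),alpha=1.5,beta=20))
for st,ce in blobs(s,amin=60): print(st,ce.round(1))
E
```

```text
clock: 13.43
ee_pos: [0.5778, -0.2375, 0.0078]
tool_rot: [3.136, -0.004, 0.211]
force: [0.2, 1.8, 4.8]
gripper_width: 0.025
t 13.4333 [ 0.5778 -0.2375  0.0078] [0.2 1.8 4.8] 0.025009799823247157
[529 128  31  16 104] [546.1 135.9]
[208 169  17  20 201] [215.9 178.9]
[303 186  34  29 321] [320.4 199.7]
[ 231  198   62   86 1315] [264.8 240.5]
[168 201  14  22 136] [173.9 213.3]
[384 243  15  22 243] [391.4 252.6]
[355 282  11  21 159] [360.  291.6]
[436 291   9  15  93] [440.4 297.5]
[ 247  391   91   29 1109] [283.5 407.7]
```

View pics/d2.png

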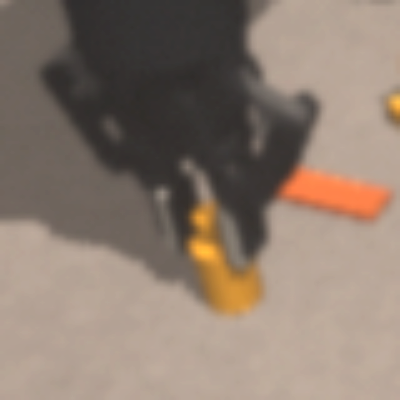

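```bash
python3 -m jog '[[0,0,-0.05,0],[0,0,-0.1,0],[0,0,-0.2,0],[0,0,-0.3,0],[0,0,-0.4,0],[0,0,-0.42,0],[0,0,-0.42,0]]'; python3 to.py t200,.09
```

```text
clock: 14.07
ee_pos: [0.5781, -0.2375, 0.0935]
tool_rot: [3.134, -0.006, 0.211]
force: [-0.3, 0.6, -2.1]
gripper_width: 0.0251
t200,.09 [ 0.5312 -0.0062] [ 0.013 -1.18   0.009] turn -0.0005
t 14.0667 [ 0.5781 -0.2375  0.0935] [-0.3  0.6 -2.1] 0.025090085238475657
```

```bash
python3 -m jog '[[0.0,-0.1,0,0],[0.0,-0.3,0,0],[0,-0.5,0,0],[0,-0.7,0,0],[0,-0.9,0,0],[0,-1,0,0],[0,-1,0,0],[0,-1,0,0]]';python3 -m jog '[[0.007,-0.1,0,0],[0.013,-0.18,0,0],[0.013,-0.18,0.1,0],[0.013,-0.18,0.2,0],[0.013,-0.18,0.26,0],[0.013,-0.18,0.26,0],[0.013,-0.18,0.26,0]]';  python3 - <<'E'
from h import *
s=snap("scene")
a=cv2.resize(s["pixels"][180:290,215:325,::-1],None,fx=5,fy=5,interpolation=2)
cv2.imwrite("pics/d3.png",cv2.convertScaleAbs(a,alpha=1.5,beta=20))
E
python3 to.py t200,.013
```

```text
clock: 14.73
ee_pos: [0.5356, -0.0411, 0.0912]
tool_rot: [3.135, -0.005, 0.213]
force: [-0.5, 0.8, -2.2]
gripper_width: 0.0249
clock: 15.32
ee_pos: [0.5306, -0.0064, 0.0385]
tool_rot: [3.135, -0.003, 0.212]
force: [-0.5, 0.3, -1.6]
gripper_width: 0.025
t200,.013 [ 0.5312 -0.0062] [-0.    -0.001  0.131] turn -0.0001
t 15.3667 [ 0.5312 -0.0063  0.0393] [-0.  -0.5 -1.8] 0.024909530310406547
```

View pics/d3.png

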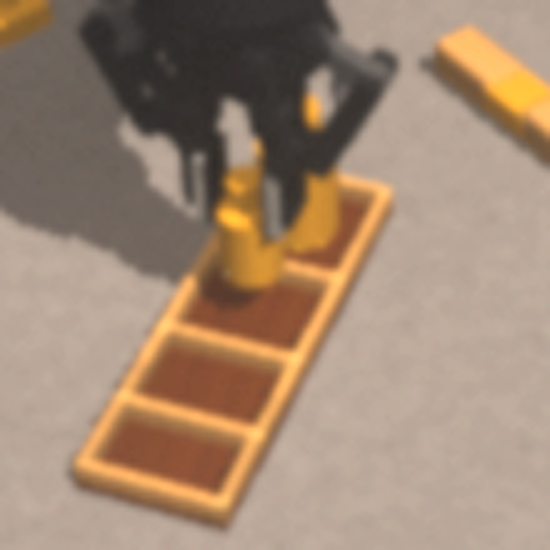

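```bash
python3 - <<'E'
from h import *
s=snap("scene")
Y=np.radians(12.2);ex=np.array([np.cos(Y),np.sin(Y)]);ey=np.array([-ex[1],ex[0]])
P=lambda a,b,z:onz(s,215+a/5,180+b/5,z)[:2]
w=P(252,277,.0315)
for nm,q,x,y in(("div23",P(235,342,.015),16,0),("TR",P(389,190,.015),-102.5,34),("BL",P(78,466,.015),102.5,-34)):
    d=(w-q)*1000; print(nm,q.round(4),"weight in tray",x+d@ex,y+d@ey)
E
```

```text
div23 [0.5589 0.0045] weight in tray -8.700040073969664 -1.208183252809793
TR [0.4395 0.0102] weight in tray -11.679857932783477 1.970586537939127
BL [ 0.6507 -0.0107] weight in tray -8.752155280258634 -1.0260419895931392
```

Weight_200 is at about (-9.5, 0) in the tray, target (-10.5, 0). Set down.

```bash
python3 -m jog '[[-0.005,0,0.03,0],[-0.005,0,0.06,0],[-0.005,0,0.08,0],[-0.005,0,0.1,0],[-0.005,0,0.11,0],[-0.005,0,0.12,0],[-0.005,0,0.127,0],[-0.005,0,0.132,0],[-0.005,0,0.135,0],[-0.005,0,0.135,0]]'; python3 to.py t200,.012
```

```text
clock: 16.25
ee_pos: [0.5309, -0.0065, 0.0129]
tool_rot: [3.134, -0.006, 0.213]
force: [0.2, 0.4, -0.5]
gripper_width: 0.0254
t200,.012 [ 0.5312 -0.0062] [ 0.002 -0.001  0.004] turn -0.0001
t 16.25 [ 0.5309 -0.0065  0.0129] [ 0.2  0.4 -0.5] 0.025414076104952266
```

```bash
python3 -m jog '[[0,0,0.004,0],[0,0,0.004,0],[0,0,0.004,0]]'; python3 -m jog '[[0,0,0,0],[0,0,0,0],[0,0,0,0],[0,0,0,0],[0,0,0,0],[0,0,0,0],[0,0,0,0],[0,0,-0.1,0],[0,0,-0.3,0],[0,0,-0.45,0],[0,0,-0.45,0],[0,0,-0.45,0]]' -0.4; python3 to.py p100,.1 p100,.007
```

```text
clock: 16.5
ee_pos: [0.5312, -0.0064, 0.0127]
tool_rot: [3.134, -0.007, 0.213]
force: [-1.9, 1.0, 6.5]
gripper_width: 0.0251
clock: 17.5
ee_pos: [0.5313, -0.0059, 0.1042]
tool_rot: [3.133, -0.01, 0.213]
force: [-0.1, -0.0, -0.4]
gripper_width: 0.0601
p100,.1 [0.557  0.2295] [ 0.374 -1.124  0.015] turn -0.0001
p100,.007 [0.557  0.2295] [ 0.369 -1.128  0.48 ] turn -0.0001
t 17.5 [ 0.5313 -0.0059  0.1042] [-0.1 -0.  -0.4] 0.060104145517854236
```

```bash
sed -i 's/^W=.*/W={"100":(.560,.2295),"50":(.488,.360)}/' to.py; python3 -m jog '[[0.1,-0.2,0,0],[0.2,-0.4,0,0],[0.3,-0.6,0,0],[0.35,-0.8,0,0],[0.38,-1,0,0],[0.38,-1,0,0],[0.38,-1,0,0]]'; python3 to.py p100,.1 p100,.007
```

```text
clock: 18.08
ee_pos: [0.5623, 0.2078, 0.1017]
tool_rot: [3.133, -0.008, 0.216]
force: [0.3, 0.6, -0.6]
gripper_width: 0.0602
p100,.1 [0.56   0.2295] [ 0.012 -0.108  0.007] turn 0.0011
p100,.007 [0.56   0.2295] [ 0.009 -0.112  0.472] turn 0.0011
t 18.0833 [0.5623 0.2078 0.1017] [ 0.3  0.6 -0.6] 0.06015957166374669
```

```bash
python3 -m jog '[[0.01,-0.11,0,0.001],[0.01,-0.11,0,0.001],[0.01,-0.11,0.1,0.001],[0.01,-0.11,0.2,0.001],[0.01,-0.11,0.3,0.001],[0.01,-0.11,0.4,0.001],[0.01,-0.11,0.45,0.001],[0.01,-0.11,0.472,0.001],[0.01,-0.11,0.472,0.001],[0.01,-0.11,0.472,0.001]]';python3 to.py p100,.006;  python3 - <<'E'
from h import *
s=snap("scene");t=snap("top")
a=cv2.resize(s["pixels"][240:320,320:400,::-1],None,fx=5,fy=5);b=cv2.resize(t["pixels"][150:230,150:230,::-1],None,fx=5,fy=5)
cv2.imwrite("pics/e1.png",np.hstack([cv2.convertScaleAbs(a,alpha=1.5,beta=20),b]))
E
```

```text
clock: 18.92
ee_pos: [0.5609, 0.2288, 0.0077]
tool_rot: [3.133, -0.009, 0.213]
force: [0.1, 0.6, 0.9]
gripper_width: 0.0601
p100,.006 [0.56   0.2295] [-0.003 -0.005  0.009] turn -0.0001
t 18.9167 [0.5609 0.2288 0.0077] [0.1 0.6 0.9] 0.0600953024425083
```

View pics/e1.png

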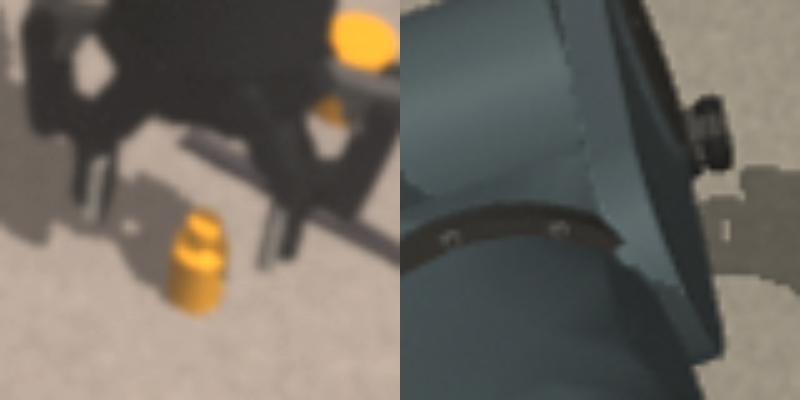

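Weight_100 lies between the tips, (195,270) against tips (92,218) and (275,262). It sits about 5 mm towards +y, so correct and grip.

```bash
python3 -m jog '[[0.01,-0.026,0.005,0],[0.01,-0.026,0.005,0],[0.01,-0.026,0.005,0]]';python3 -m jog '[[0,0,0,0],[0,0,0,0],[0,0,0,0],[0,0,0,0],[0,0,0,0],[0,0,0,0],[0,0,0,0],[0,0,0,0],[0,0,0,0]]' 1 30; python3 -m jog '[[0,0,-0.05,0],[0,0,-0.1,0],[0,0,-0.2,0],[0,0,-0.3,0],[0,0,-0.4,0],[0,0,-0.42,0],[0,0,-0.42,0]]'; python3 to.py t100,.09
```

```text
clock: 19.27
ee_pos: [0.5622, 0.2351, 0.0077]
tool_rot: [3.133, -0.011, 0.214]
force: [-0.3, -0.8, -0.1]
gripper_width: 0.0601
clock: 20.02
ee_pos: [0.5623, 0.2351, 0.0077]
tool_rot: [3.134, -0.011, 0.213]
force: [-0.6, 0.8, 2.1]
gripper_width: 0.0117
clock: 20.6
ee_pos: [0.5621, 0.2359, 0.0936]
tool_rot: [3.134, -0.014, 0.214]
force: [0.4, -0.1, -1.4]
gripper_width: 0.0116
t100,.09 [0.5791 0.0041] [-0.162  1.15   0.024] turn 0.0002
t 20.6 [0.5621 0.2359 0.0936] [ 0.4 -0.1 -1.4] 0.011583636329815407
```

Width 11.6 mm does not fit the 22 mm body, so look.

```bash
python3 - <<'E'
from h import *
s=snap("scene")
a=cv2.resize(s["pixels"][190:330,300:440,::-1],None,fx=4,fy=4)
cv2.imwrite("pics/e2.png",cv2.convertScaleAbs(a,alpha=1.5,beta=20))
for st,ce in blobs(s,amin=20): 
    if ce[0]>330: print(st,ce.round(1))
E
```

```text
[540 104  15   5  36] [547.1 105.9]
[536 113  16   5  29] [543.2 114.9]
[539 131  21  13  83] [548.4 137.1]
[386 245  13  20 170] [392.6 255. ]
[360 259  10  15  93] [364.5 267.2]
[436 291   9  15  93] [440.4 297.5]
```

View pics/e2.png

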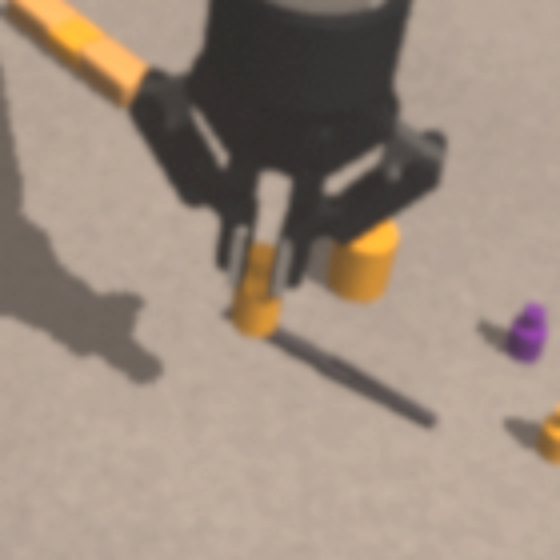

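The 100 hangs upright, held by its knob ((258,270) in crop), which is fine. It also shows the real fingertips sit about 20 mm above the reported TCP. Carry it over compartment 3.

```bash
python3 -m jog '[[-0.02,0.1,0,0],[-0.04,0.3,0,0],[-0.08,0.5,0,0],[-0.1,0.7,0,0],[-0.13,0.9,0,0],[-0.15,1,0,0],[-0.15,1,0,0],[-0.15,1,0,0]]';python3 to.py t100,.038
```

```text
clock: 21.32
ee_pos: [0.5737, 0.0328, 0.0921]
tool_rot: [3.134, -0.01, 0.211]
force: [-1.1, 0.2, -1.3]
gripper_width: 0.0119
t100,.038 [0.5791 0.0041] [-0.006  0.144  0.271] turn -0.0005
t 21.3167 [0.5737 0.0328 0.0921] [-1.1  0.2 -1.3] 0.011853916369072442
```

```bash
python3 -m jog '[[-0.006,0.05,0,0],[-0.006,0.1,0,0],[-0.006,0.144,0.1,0],[-0.006,0.144,0.2,0],[-0.006,0.144,0.27,0],[-0.006,0.144,0.27,0],[-0.006,0.144,0.27,0],[-0.006,0.144,0.27,0]]';python3 to.py t100,.0127; python3 - <<'E'
from h import *
s=snap("scene","e3")
b=cv2.imread("pics/c1.png")[:,:,::-1]
h=cv2.cvtColor(s["pixels"],cv2.COLOR_RGB2HSV)
d=cv2.absdiff(s["pixels"],np.ascontiguousarray(b)).max(2)
m=((d>25)&(h[...,0]>=12)&(h[...,0]<=26)&(h[...,1]>150)&(h[...,2]>110)).astype(np.uint8)
n,l,st,ce=cv2.connectedComponentsWithStats(m)
for i in range(1,n):
    if st[i][4]>15: print(st[i],ce[i].round(1))
for y in range(215,262): print(y,''.join('#' if m[y,x] else '.' for x in range(240,300)))
E
```

```text
clock: 21.98
ee_pos: [0.5797, 0.0042, 0.039]
tool_rot: [3.134, -0.01, 0.212]
force: [-0.7, -0.5, -0.8]
gripper_width: 0.0119
t100,.0127 [0.5791 0.0041] [-0.004 -0.001  0.132] turn -0.0003
t 21.9833 [0.5797 0.0042 0.039 ] [-0.7 -0.5 -0.8] 0.011929559137654252
[264 229   8  17  91] [267.6 237.6]
[255 242   6  10  31] [257.9 246.7]
215 ............................................................
216 ............................................................
217 ............................................................
218 ............................................................
219 ............................................................
220 ............................................................
221 ............................................................
222 ............................................................
223 ............................................................
224 ............................................................
225 ............................................................
226 ..................................................
[... 1585 characters left out ...]
.......##.........................................
252 ............................................................
253 ............................................................
254 ............................................................
255 ............................................................
256 ............................................................
257 ............................................................
258 ............................................................
259 ............................................................
260 ............................................................
261 ............................................................
```

```bash
python3 - <<'E'
import cv2,numpy as np
a=cv2.imread("pics/e3.png");h=cv2.cvtColor(a,cv2.COLOR_BGR2HSV)
for y in range(226,268): print(y,' '.join(f"{h[y,x,2]:3d}" for x in range(242,278)))
E
```

```text
226 101  77  43  29  36  47  47  35  24  23  26  47  61  45  28  24  25  25  26  25  26  25  27  26  26  27  26  27  32  46  72  98 116 124 128 129
227 109  92  55  39  59  85  81  51  27  22  26  42  58  49  31  26  26  26  25  26  26  26  26  27  27  27  28  37  52  73  94 111 120 124 128 130
228 112  96  61  43  63  88  81  49  26  22  25  38  54  49  34  28  26  26  25  24  24  25  27  27  29  29  38  64  96 111 110 115 122 126 126 127
229 112  96  63  41  56  76  68  40  23  21  24  35  49  46  40  33  27  27  25  25  24  28  35  39  40  47  70 112 144 142 115 111 121 122 116 112
230 112  97  65  39  53  71  63  37  24  22  27  41  52  50  53  47  34  26  24  24  26  33  58  83  90  99 120 153 167 151 111  97 103 102  95  91
231 113 102  73  43  50  70  64  37  25  26  41  63  71  60  66  63  45  29  24  24  25  42  91 138 151 156 163 174 168 145 115 102  94  87  84  83
232 113 107  84  48  50  70  64  40  27  34  61  87  87  67  72  74  59  35  26  24  24  46 107 165 181 181 179 174 158 138 136 138 127 112 106 101
233 108 109  90  50  49  69  66  40  30  41  74  99  92  69  75 
[... 4415 characters left out ...]
 141 148 158 162 158 151 146 138 127 112 102  96  90  85  81 101 139 151 134 105  86  93 108 112 112 113 113
264  84  86  88  91  92  94  97 101 106 111 119 130 139 146 153 158 158 157 151 143 133 121 110 108 126 152 146 117  91  88 102 111 114 113 112 112
265  79  80  83  84  85  87  89  92  94  96  98 103 108 116 124 132 140 149 157 158 158 154 152 153 157 157 135 102  85  96 108 114 115 114 112 112
266  78  78  79  80  81  81  83  85  87  90  90  92  95  97 100 104 109 119 129 135 144 151 164 175 174 156 120  90  88 104 113 115 115 114 113 112
267  78  78  78  79  79  80  80  81  82  84  85  87  89  90  91  92  95  98 102 107 114 128 152 169 168 145 106  86  96 111 115 114 114 113 114 113
```

```bash
python3 - <<'E'
from h import *
s=snap("scene")
Y=np.radians(12.2);ex=np.array([np.cos(Y),np.sin(Y)]);ey=np.array([-ex[1],ex[0]])
w=onz(s,257,248.2,.0313)[:2];print(w)
for q,x,y in(((252.7,263.3),61,0),((262,248.4),16,0),((292.8,218),-102.5,34),((230.6,273.2),102.5,-34)):
    d=(w-onz(s,*q,.015)[:2])*1000; print(x+d@ex,y+d@ey)
E
```

```text
[0.57629914 0.00460596]
31.561304508827305 -1.6152982505959805
33.035124724671356 -3.537687185490411
30.055306865857546 -0.3589173947414963
32.983009518382374 -3.355545922273759
```

Weight_100 is at about x=32 mm (target 38.5). Shift +6 mm in tool x and lower.

```bash
python3 -m jog '[[0.015,-0.005,0,0],[0.03,-0.01,0,0],[0.03,-0.01,0.03,0],[0.03,-0.01,0.06,0],[0.03,-0.01,0.08,0],[0.03,-0.01,0.1,0],[0.03,-0.01,0.11,0],[0.03,-0.01,0.12,0],[0.03,-0.01,0.127,0],[0.03,-0.01,0.131,0],[0.03,-0.01,0.133,0],[0.03,-0.01,0.133,0],[0.03,-0.01,0.133,0]]';python3 to.py t100,.012
```

```text
clock: 23.17
ee_pos: [0.5856, 0.0072, 0.0129]
tool_rot: [3.134, -0.011, 0.212]
force: [0.4, -0.6, -1.5]
gripper_width: 0.0119
t100,.012 [0.5791 0.0041] [-0.035  0.008  0.004] turn -0.0004
t 23.1667 [0.5856 0.0072 0.0129] [ 0.4 -0.6 -1.5] 0.011930313908797723
```

```bash
python3 -m jog '[[0,0,0.003,0],[0,0,0.006,0],[0,0,0.006,0],[0,0,0.006,0]]'
```

```text
clock: 23.5
ee_pos: [0.5862, 0.0073, 0.0126]
tool_rot: [3.133, -0.013, 0.212]
force: [-1.6, 1.8, 7.4]
gripper_width: 0.0118
```

```bash
python3 -m jog '[[0,0,0,0],[0,0,0,0],[0,0,0,0],[0,0,0,0],[0,0,0,0],[0,0,0,0],[0,0,-0.1,0],[0,0,-0.3,0],[0,0,-0.45,0],[0,0,-0.45,0],[0,0,-0.45,0]]' -0.2; python3 to.py p50,.1; python3 - <<'E'
from h import *
s=snap("scene","f1")
for st,ce in blobs(s,amin=50): print(st,ce.round(1))
E
```

```text
clock: 24.42
ee_pos: [0.5858, 0.0078, 0.1041]
tool_rot: [3.132, -0.016, 0.212]
force: [-0.8, -0.4, -0.5]
gripper_width: 0.0512
p50,.1 [0.488 0.36 ] [-0.108 -1.825  0.002] turn -0.0004
t 24.4167 [0.5858 0.0078 0.1041] [-0.8 -0.4 -0.5] 0.05124542746262225
[539 103  16   9  87] [546.5 106.8]
[535 112  17   6  51] [543.4 114.8]
[529 128  31  16 124] [545.  135.3]
[303 186  34  30 324] [320.5 199.8]
[ 231  205   62   79 1510] [263.5 244.4]
[384 243  15  22 245] [391.4 252.7]
[436 291   9  15  93] [440.4 297.5]
[ 247  391   91   29 1107] [283.4 407.7]
```

Recalibrating against the three grasps, weight_50 should be near (0.485, 0.3685).

```bash
sed -i 's/^W=.*/W={"50":(.485,.3685)}/' to.py; python3 -m jog '[[-0.02,-0.2,0,0],[-0.05,-0.4,0,0],[-0.05,-0.6,0,0],[-0.06,-0.8,0,0],[-0.06,-1,0,0],[-0.06,-1,0,0]]';python3 -m jog '[[-0.06,-0.2,0,0],[-0.06,-0.4,0,0],[-0.06,-0.6,0,0],[-0.06,-0.75,0,0],[-0.06,-0.85,0,0],[-0.06,-0.85,0,0]]';  python3 to.py p50,.06 p50,.01
```

```text
clock: 24.97
ee_pos: [0.5286, 0.206, 0.099]
tool_rot: [3.134, -0.01, 0.216]
force: [0.0, 0.8, -1.5]
gripper_width: 0.0512
clock: 25.47
ee_pos: [0.4787, 0.3722, 0.0958]
tool_rot: [3.134, -0.008, 0.219]
force: [0.6, -0.6, 0.5]
gripper_width: 0.0512
p50,.06 [0.485  0.3685] [0.025 0.024 0.18 ] turn 0.002
p50,.01 [0.485  0.3685] [0.023 0.022 0.429] turn 0.002
t 25.4667 [0.4787 0.3722 0.0958] [ 0.6 -0.6  0.5] 0.05115382658174497
```

```bash
python3 -m jog '[[0.024,0.023,0,0.002],[0.024,0.023,0.05,0.002],[0.024,0.023,0.15,0.002],[0.024,0.023,0.25,0.002],[0.024,0.023,0.33,0.002],[0.024,0.023,0.39,0.002],[0.024,0.023,0.43,0.002],[0.024,0.023,0.43,0.002],[0.024,0.023,0.43,0.002]]';python3 to.py p50,.00; python3 - <<'E'
from h import *
s=snap("scene","f2");h=cv2.cvtColor(s["pixels"],cv2.COLOR_RGB2HSV)
for y in range(268,310): print(y,''.join('#' if (h[y,x,1]>150 and 12<=h[y,x,0]<=26) else ('o' if h[y,x,2]<45 else '.') for x in range(405,475)))
E
```

```text
clock: 26.22
ee_pos: [0.4855, 0.3679, 0.0098]
tool_rot: [3.134, -0.008, 0.212]
force: [-0.4, -0.7, -0.0]
gripper_width: 0.051
p50,.00 [0.485  0.3685] [-0.002 -0.004  0.049] turn -0.0001
t 26.2167 [0.4855 0.3679 0.0098] [-0.4 -0.7 -0. ] 0.05099305077773798
268 ..........ooooooooooooooooooooooooo............ooooooooooooooooo......
269 ...........ooooooooooooooooooooooo...............ooooooooooooooo......
270 ............oooooooooooooooooooo....................oooooooooooo......
271 ..............oooooooooooooooo.........................ooooooooo......
272 .................ooooooooooo............................oooooooo......
273 .................oooooooooo.............................oooooooo......
274 .................ooooooooo..............................ooooooooo.....
275 .................ooooooooo..............................oooooooooooooo
276 .................ooooo..................................oooooooooooooo
277 .................oooo.....o.............................oooooooooooooo
278 .................oooo....oo.............................oooooooooooooo
279 ...............
[... 1605 characters left out ...]
.........................
301 ..............................#########...............................
302 ..............................########................................
303 ...............................#######................................
304 ................................#####.................................
305 ..................................#...................................
306 ......................................................................
307 ......................................................................
308 ......................................................................
309 ......................................................................
```

Tips centre on the weight ((443,290) against base (440,301)), matching the offset of the earlier good grasps. Lower another 10 mm, watching force.

```bash
python3 -m jog '[[0,0,0.015,0],[0,0,0.03,0],[0,0,0.04,0],[0,0,0.05,0],[0,0,0.05,0],[0,0,0.05,0]]'; python3 -m jog '[[0,0,0,0],[0,0,0,0],[0,0,0,0],[0,0,0,0],[0,0,0,0],[0,0,0,0],[0,0,0,0],[0,0,0,0],[0,0,0,0]]' 1 25; python3 - <<'E'
from h import *
s=snap("scene","f3");h=cv2.cvtColor(s["pixels"],cv2.COLOR_RGB2HSV)
for y in range(276,308): print(y,''.join('#' if (h[y,x,1]>150 and 12<=h[y,x,0]<=26) else ('o' if h[y,x,2]<45 else '.') for x in range(415,465)))
E
```

```text
clock: 26.77
ee_pos: [0.4858, 0.3682, 0.0004]
tool_rot: [3.134, -0.009, 0.213]
force: [0.2, 0.1, -0.2]
gripper_width: 0.0512
clock: 27.52
ee_pos: [0.4858, 0.3682, 0.0004]
tool_rot: [3.134, -0.009, 0.213]
force: [-0.6, 0.4, 0.9]
gripper_width: 0.009
276 ..........oooooooooooooooooo.......ooooooooooooooo
277 ...........ooooooooooooooooo......oooooooooooooooo
278 ............ooooooooooooooo.......oooooooooooooooo
279 .................oooooooooo.....oooooooooooooooooo
280 ..................oooooooo......oooooooooooooooooo
281 ..................oooooooo.....ooooooooooooooooooo
282 .................ooooooooo.....ooooooooooooooooooo
283 .................ooooooo.......ooooooooooooooooooo
284 .................ooooo........oooooooooooooooooooo
285 ................oooooo........oooooooooooooooooooo
286 ................ooooo........ooo..oooooo.....ooooo
287 ................ooooo........ooo...oooo........ooo
288 ................ooooo........oo....ooo............
289 ................oooo........ooo....oo.............
290 ................oooo........ooo...ooo.............
291 ................ooo...
[... 208 characters left out ...]
.............####o....ooo...............
296 ......................#####o......................
297 ....................#######.......................
298 ....................########......................
299 ....................#########.....................
300 ...................#########......................
301 ...................#########......................
302 ....................########......................
303 .....................#######......................
304 ......................#####.......................
305 ..................................................
306 ..................................................
307 ..................................................
```

Width 9 mm fits the 11 mm knob, and the weight is still upright. Lift and carry.

```bash
python3 -m jog '[[0,0,-0.05,0],[0,0,-0.1,0],[0,0,-0.2,0],[0,0,-0.3,0],[0,0,-0.4,0],[0,0,-0.45,0],[0,0,-0.45,0]]'; python3 to.py t50,.09; python3 - <<'E'
from h import *
s=snap("scene");t=snap("top")
for st,ce in blobs(s,amin=25): 
    if ce[0]>380: print(st,ce.round(1))
E
```

```text
clock: 28.15
ee_pos: [0.486, 0.3695, 0.0934]
tool_rot: [3.136, -0.013, 0.213]
force: [-0.3, -0.5, -0.7]
gripper_width: 0.0093
t50,.09 [0.6202 0.013 ] [0.279 1.884 0.032] turn -0.0001
t 28.15 [0.486  0.3695 0.0934] [-0.3 -0.5 -0.7] 0.009259844545365483
[385 243  14  10 107] [391.8 247.4]
[449 265   8   9  50] [452.8 268.9]
```

```bash
python3 -m jog '[[0.02,0.1,0,0],[0.06,0.3,0,0],[0.1,0.5,0,0],[0.13,0.7,0,0],[0.15,0.85,0,0],[0.15,0.95,0,0],[0.15,0.95,0,0],[0.15,0.95,0,0]]'; python3 -m jog '[[0.02,0.1,0,0],[0.06,0.3,0,0],[0.1,0.5,0,0],[0.13,0.7,0,0],[0.15,0.85,0,0],[0.15,0.93,0,0],[0.15,0.93,0,0],[0.15,0.93,0,0]]'; python3 to.py t50,.030
```

```text
clock: 28.92
ee_pos: [0.5537, 0.1883, 0.0908]
tool_rot: [3.134, -0.007, 0.211]
force: [-0.7, 1.1, 0.5]
gripper_width: 0.0086
clock: 29.58
ee_pos: [0.6215, 0.0133, 0.0915]
tool_rot: [3.135, -0.006, 0.21]
force: [0.5, 0.6, -0.4]
gripper_width: 0.0087
t50,.030 [0.6202 0.013 ] [-0.009 -0.002  0.307] turn -0.0008
t 29.5833 [0.6215 0.0133 0.0915] [ 0.5  0.6 -0.4] 0.008698697032528423
```

```bash
python3 -m jog '[[-0.009,0,0.1,0],[-0.009,0,0.2,0],[-0.009,0,0.27,0],[-0.009,0,0.307,0],[-0.009,0,0.307,0],[-0.009,0,0.307,0]]'; python3 to.py t50,.0054; python3 - <<'E'
from h import *
s=snap("scene","g1")
cv2.imwrite("pics/g2.png",cv2.convertScaleAbs(cv2.resize(s["pixels"][190:290,215:315,::-1],None,fx=6,fy=6,interpolation=2),alpha=1.5,beta=20))
E
```

```text
clock: 30.08
ee_pos: [0.6203, 0.0133, 0.0303]
tool_rot: [3.135, -0.006, 0.211]
force: [0.2, 0.7, 0.5]
gripper_width: 0.0087
t50,.0054 [0.6202 0.013 ] [-0.002  0.     0.124] turn -0.0006
t 30.0833 [0.6203 0.0133 0.0303] [0.2 0.7 0.5] 0.008714019188284716
```

View pics/g2.png

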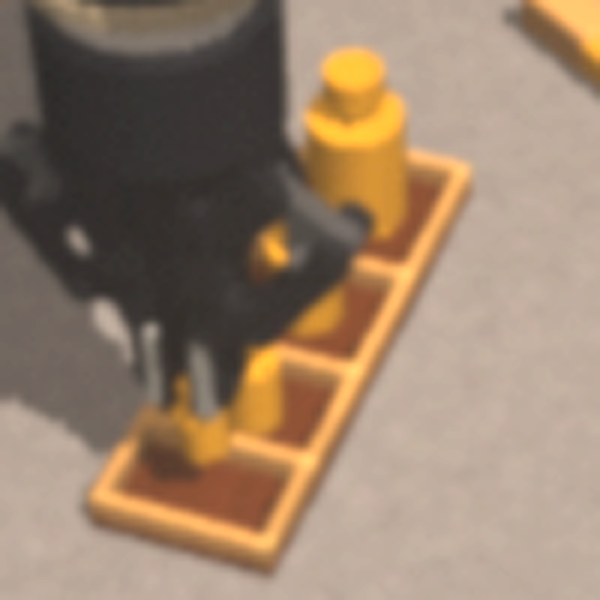

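```bash
python3 - <<'E'
from h import *
s=snap("scene")
Y=np.radians(12.2);ex=np.array([np.cos(Y),np.sin(Y)]);ey=np.array([-ex[1],ex[0]])
w=onz(s,249.5,265,.0298)[:2];print(w)
# corners: left end corner (90,495), right end top corner (270,553), far right (470,165)
f=lambda a,b:(215+a/6,190+b/6)
for q,x,y in(((252.7,263.3),61,0),(f(93,495),102.5,-34),(f(272,548),102.5,34),(f(470,168),-102.5,34)):
    d=(w-onz(s,*q,.015)[:2])*1000; print(x+d@ex,y+d@ey)
E
```

```text
[0.62206019 0.01803439]
79.1266397738006 1.8394239714112328
82.17363501885167 1.116896367617187
81.41532737267812 1.9098688621409678
78.03478122832459 1.9052150647334187
```

Weight_50 is at about (80, 1.7), target (80.5, 0). Set down.

```bash
python3 -m jog '[[0,0,0.03,0],[0,0,0.06,0],[0,0,0.08,0],[0,0,0.1,0],[0,0,0.11,0],[0,0,0.117,0],[0,0,0.122,0],[0,0,0.124,0],[0,0,0.124,0],[0,0,0.124,0]]';python3 -m jog '[[0,0,0.003,0],[0,0,0.005,0],[0,0,0.005,0]]'
```

```text
clock: 31.02
ee_pos: [0.6212, 0.0128, 0.0064]
tool_rot: [3.134, -0.008, 0.211]
force: [-0.4, -0.2, 0.3]
gripper_width: 0.0087
clock: 31.27
ee_pos: [0.6213, 0.0127, 0.0055]
tool_rot: [3.134, -0.008, 0.211]
force: [-0.8, 0.3, 0.9]
gripper_width: 0.009
```

```bash
python3 -m jog '[[0,0,0.004,0],[0,0,0.006,0],[0,0,0.006,0],[0,0,0.006,0]]'
```

```text
clock: 31.6
ee_pos: [0.622, 0.0128, 0.0052]
tool_rot: [3.134, -0.01, 0.211]
force: [-1.1, 1.2, 6.2]
gripper_width: 0.009
```

```bash
python3 -m jog '[[0,0,0,0],[0,0,0,0],[0,0,0,0],[0,0,0,0],[0,0,0,0],[0,0,0,0],[0,0,-0.05,0],[0,0,-0.2,0],[0,0,-0.4,0],[0,0,-0.6,0],[0,0,-0.6,0]]' 0; python3 -m jog '[[0,0,-0.3,0],[0,-0.3,-0.5,0],[0,-0.6,-0.5,0],[0,-0.9,-0.5,0],[0,-1,-0.5,0],[0,-1,-0.5,0],[0,-1,-0.5,0],[0,-1,-0.5,0]]'; python3 - <<'E'
from h import *
t=snap("top","z_top");s=snap("scene","z_scene")
for n,c in(("top",t),("scene",s)):
    for st,ce in blobs(c,amin=12): print(n,st,ce.round(1))
h=cv2.cvtColor(t["pixels"],cv2.COLOR_RGB2HSV)
for y in range(146,242): print(y,''.join('#' if (h[y,x,1]>175 and h[y,x,0]>=14 and h[y,x,2]>150) else ('o' if h[y,x,2]<125 else '.') for x in range(262,325)))
E
```

```text
clock: 32.52
ee_pos: [0.6244, 0.0134, 0.1339]
tool_rot: [3.131, -0.021, 0.211]
force: [-0.0, 0.1, 0.5]
gripper_width: 0.0425
clock: 33.18
ee_pos: [0.5797, 0.2123, 0.2327]
tool_rot: [3.131, -0.022, 0.215]
force: [-0.2, -0.1, 0.3]
gripper_width: 0.0428
top [430 122  31  17  65] [444.1 128.2]
top [442 127  23  28  80] [455.2 140.9]
top [280 156  12  11  70] [284.5 160.3]
top [283 170  11  12  94] [288.1 175.3]
top [288 192  13  13 132] [294.5 198.1]
top [293 214  18  21 259] [301.3 223. ]
top [389 237  18  17 218] [397.6 244.6]
top [  0 264   9   8  20] [  3.6 266.6]
top [273 271  16  15 142] [280.9 278.2]
top [  0 278  13  16  48] [  7.8 286.4]
top [  8 341   6   7  17] [  9.7 344.5]
scene [540 135  20   8  59] [550.4 138.3]
scene [208 169  16  16 106] [214.5 177.6]
scene [303 186  34  29 318] [320.5 199.7]
scene [266 199  27  40 415] [278.4 218.6]
scene [261 223   7   4  24] [264.2 224.3]
scene [259 229  11   5  35] [263.5 231.3]
scene [231 241  47  42 797] [253.8 261.9]
scene [384 243  15  22 236] [391.6 252.4]
scene [ 247  391   91   29 1114] [283.5 407.7]
146 ......................
[... 5801 characters left out ...]
ooooooo.....oooooooo
232 ............................ooooooooooooooooooo.......ooooooooo
233 ............................ooooooooooo.............ooooooooooo
234 .............................oooooo..............oooo...ooooooo
235 .............................oo..............ooooo........ooooo
236 ........................................oooo.oo.............ooo
237 ....................................oooooo..................ooo
238 ................................ooooooo.....................ooo
239 ..............................ooo............................oo
240 .............................................................oo
241 ..............................................................o
```

All four sit centred and upright in their compartments: top-view discs are within about 2 px of the compartment centres. The stake and cylinder are unmoved to within about 1 px, and the arm is clear. Hand in.

```bash
python3 -c "
from station import ctrl
s=ctrl.sense();print(s['clock'],s['force']);print(ctrl.finish_job())"
```

```text
33.2833 [ 0.19568517 -0.17637099 -1.27191154]
the job is handed in; nothing more can be done
None
```

I put all four weights in their own compartments, largest in the longest and smallest in the shortest, and handed the job in at 33.3 s. No verdict came back, so what follows rests on my own checks.

- **Setting down:** I lowered each weight until the wrist force showed it touching the floor, then opened the fingers.
- **Last checks:** In the final top picture all four show as discs within about 2 px (5 mm) of their compartment centres, with nothing lying over. I measured that picture and did not view it. The stake shows within a pixel of its start in the top picture and the cylinder in the scene picture. The arm was clear of everything.
- **What went wrong or disagreed:**
  - The first grip on the 500 g weight was off-centre and tilted it. I let it settle and gripped it again lower, and it stood upright.
  - Camera positions were off from the arm's by up to about 15 mm near the picture edges, so I corrected each pick by what the previous grasps showed.
  - The fingertips sat about 20 mm above the reported tool point, so the 100 g and 50 g weights were carried by their knobs, not their bodies.

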